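Slip the long scraper out of the topping stand's drawer

TASK

Pull the drawer of the steel topping stand fully out to its stop. The scraper inside is longer than the gap this leaves, so tilt it handle end up and draw it out slantwise between the drawer front and the stand, without letting it press against either. Finish while holding it in the gripper, still, with its orange blade a little above the open topping pan and touching nothing; leave the spoon in the drawer and do not knock the squeeze bottle or the cup.

Things in the scene. Friction and masses are not known exactly. Their poses are not given: they have to be found in the camera images.
- stand: Fixed steel topping stand: drawer base 340 mm deep (its x), 280 wide (its y), 102 high. Origin: centre of its underside. Its -x axis is the way the drawer slides out; front edge at stand x = -170 mm. The front 136 mm of its top is a bare ledge; behind that a pan well with walls to 142 mm above the worktop.
- drawer (a joint): How far the steel drawer is out, m: 0 shut, 0.200 at its stop; starts 0 to 0.02 out. 2 N of friction, light damping; stays where it is left. At the stop the gap between the drawer front's inner face and the stand's front edge is 200 mm; the rear of the drawer stays under the stand's top.
- drawer_handle (a point): Middle of the drawer's dark bar handle: level bar 11 mm thick, 130 long (along the stand's y), axis 35 mm out from the drawer front's outer face, 80 mm above the worktop; two posts near its ends. Free space above it and 29 mm between bar and front. Axes as the stand's.
- drawer_floor (a point): Centre of the drawer's inner floor (dark liner), 25 mm above the worktop; moves with the drawer. Inside: 310 mm long (x), 230 wide (y); side walls to 80 mm and front panel (16 thick, 276 wide) to 90 mm above the worktop. A lengthwise divider, 40 mm high, at y = +42 mm: the scraper lies on its -y side, the spoon on its +y side. Axes as the stand's.
- gap_edge (a point): Middle of the lower front edge of the stand's top, 94 mm above the worktop. The scraper's blade end lies behind and below this edge and must come out under it. Axes as the stand's.
- scraper_middle (a point): Middle of the loose scraper (270 mm long, 100 to 170 g), half-way up its handle, 8 mm above its underside; balances within 15 mm of here. White handle 20 wide, 16 thick, 190 long. x axis towards the orange blade (+135 mm), handle end at -135 mm; z up as it lies, along the drawer within 0.05 rad, handle to the drawer front; drawer out, its last 70 to 115 mm are under the stand's top.
- scraper_blade (a point): Centre of the scraper's orange blade (80 long, 50 wide, 9 thick), 95 mm from scraper_middle along the scraper's x axis. Axes as the scraper's.
- scraper: The same scraper; origin on its underside below scraper_middle, same axes.
- pan_mouth (a point): Centre of the open pan's mouth, at rim height, 157 mm above the worktop. Axes as the stand's: pan 176 mm long (x), 108 wide (y).
- pan_open: Open, empty white topping pan, 55 mm high, fixed in one half of the stand's well (which half varies). Origin under its centre, axes as the stand's.
- pan_lidded: Like pan in the other half of the well, fixed, closed by a steel lid with a black knob (its top 181 mm above the worktop). Origin under its centre, axes as the stand's.
- spoon_middle (a point): Short steel portion spoon, 145 mm long, 20 high, loose in the drawer's narrow compartment (to leave there); its middle, 9 mm above its underside.
- bottle_middle (a point): Green squeeze bottle with white nozzle on the worktop, 64 mm across, 190 tall (to leave alone); point on its axis half-way up.
- cup_middle (a point): White paper cup on the worktop, 84 mm across, 95 tall (to leave alone); point on its axis half-way up.
- stand_top: The stand's fixed top: an 8 mm steel slab, 94 to 102 mm above the worktop, over the whole stand, with the pan well on it. Origin and axes as the stand's.

How it is judged:
By the outcome, as a careful person would: the job done as asked, in the order asked, and still so for the second after the job is handed in, while the arm keeps its last pose, push and grip.
It also fails if it takes over 58 s, if anything falls off the work surface, if the arm or the gripper's body presses on something with over 40 N, if the wrist force passes 120 N, or if a joint passes its speed limit or range.

ROBOT

A 7-joint arm with a two-finger parallel gripper is mounted at the origin on the work surface. World frame = base frame: x ahead of the robot, y to its left, z up, the work surface at z = 0. Lengths are in mm, angles in rad, forces in N, time in s.
With the tool pointing down it reaches from about 400 to 875 mm from the base axis. Payload 19.3 kg.
Tool frame: the origin (TCP) lies at the very end of the fingers, on their centre line; the grasp point (between the pads) lies 19 mm behind it (grip_point_offset is the z of the grasp point in the tool frame, in mm); z points along the fingers, x is the direction in which the jaws open and shut, and the axes are right-handed (so a half turn about z gives the same grasp; the last joint's range is limited). The gripper opens to 85 mm and grips with 20 to 120 N. Pads are 22 mm wide; open, the fingers measure 114 mm over their backs; the gripper's body (76 mm by 85 mm) begins 54 mm behind the grasp point. The pads swing forward as they close: fully open they stand 13 mm farther back than shut.
Start: joints at [-1.392, 0.521, -0.036, 1.599, 0.021, 1.021, -0.113], TCP at [153.92, 605.742, 231.291] pointing down, gripper open.
Joint ranges: [-2.91, 2.91], [-0.3, 2.13], [-1.5, 1.42], [0.17, 2.43], [-1.26, 4.41], [0.16, 1.93], [-2.52, 2.52]. Speed limits (rad/s): [1.89, 1.89, 2.39, 2.39, 3.01, 3.01, 3.01].

INTERFACE

Orientations are given as a 3x3 rotation matrix whose columns are the frame's x, y, z axes.
In Python, from workcell import movep, movel, goto_joints, open_gripper, clamp, wait, inverse_kinematics, read_state, camera, PlanningError, finish_job, grip_point_offset gives the robot as it stands. Calls block until the motion is done:
- movep(position, orientation): joint-space move of the TCP to a pose.
- movel(position, frame=None, max_speed=150, guard=None): straight line of the TCP; frame=None keeps the orientation; max_speed is the mean speed in mm/s. With guard (N) it stops when the force on the tool has changed by that much, and returns True; else False.
- goto_joints(angles): joint-space move.
- open_gripper() and clamp(): open the fingers fully, or close them until they stop; the grip force is fixed at half the most.
- wait(seconds).
- inverse_kinematics(position, orientation): joint angles nearest the present ones, or None.
- read_state(): the state.
- camera(name): name is "side" or "top" or "wrist"; returns a dict with "image" (420x560x3 uint8, blue, green, red), "range_z" (420x560 float32, mm along the optical axis (not along the pixel's ray), 0 where there is no reading), "fx", "fy", "cx", "cy" (pixels), "cam_to_world" (4x4, takes a point from camera to world coordinates). Camera axes: x right, y up, looking along -z (the intrinsics and any distortion apply to the point x, -y, -z); pixel columns grow to the right and rows downward; lengths in mm; the calibration is good to about 2 mm. The wrist camera is an equidistant fisheye: a pixel r from the principal point sees the ray r / f radians off the axis. A picture is of the moment at which its call begins.
A pose or a line that the arm cannot do raises PlanningError and nothing moves.
- finish_job(): hands the job in, once; it reports no verdict.
The state is a dict: "time": time; "qpos": joint angles; "qvel": joint speeds; "joint_efforts": joint torques, N m; "eef_pos": TCP position; "tool_rot": TCP orientation; "ft_force": force on the tool from outside, world axes, zero at the start; "torque": the same for the moment, N m; "finger_gap": finger opening in mm.
Only numpy, scipy, OpenCV 4.12 (cv2) and the standard library are available. Lean on these libraries where they do the work, as an engineer would, in place of code of your own. Each camera call takes 0.05 s, during which the arm holds its last target.

## Working session

There is one attempt and no reset: what is moved stays moved. The work goes in short steps, each a Python script; the robot and the scene stay as the last script left them, time stands still between calls to the robot, and variables do not carry over. Pictures are saved under pics/ and viewed, and the job is handed in when it is done.

```bash
ls; mkdir -p pics
cat > h.py <<'E'
import numpy as np, cv2
from workcell import *
def snap(n,f):
    c=camera(n); cv2.imwrite('pics/'+f+'.png',c['image']); np.savez('/tmp/'+f+'.npz',**c); return c
def cloud(c,fish=False):
    h,w=c['range_z'].shape
    u,v=np.meshgrid(np.arange(w),np.arange(h)); z=c['range_z'].astype(float)
    x=(u-c['cx'])/c['fx']; y=(v-c['cy'])/c['fy']
    if fish:
        r=np.hypot(x,y)+1e-9; s=np.tan(r)/r; x=x*s;y=y*s
    P=np.stack([x*z,-y*z,-z,np.ones_like(z)],-1)
    W=(P@np.array(c['cam_to_world']).T)[...,:3]
    W[z==0]=np.nan
    return W
E
python3 - <<'E'
from h import *
for n in('top','side','wrist'):
    c=snap(n,n+'0'); print(n,c['fx'],c['cx'],c['cy'],np.round(c['cam_to_world'],3).tolist())
s=read_state();print(s, grip_point_offset)
E
```

```text
pics
top 411.1762029345309 281.72584082835994 205.89009583198586 [[-0.009, 0.992, -0.129, 462.449], [-1.0, -0.011, -0.017, 16.879], [-0.018, 0.129, 0.992, 1071.442], [0.0, 0.0, 0.0, 1.0]]
side 446.60837735454044 284.4787062800034 201.40195924742227 [[-0.98, -0.124, 0.157, 784.435], [0.2, -0.643, 0.74, 814.709], [0.009, 0.756, 0.654, 811.216], [0.0, 0.0, 0.0, 1.0]]
wrist 325.19226210127806 279.03245584360786 209.4112874601166 [[0.246, -0.926, -0.287, 80.12], [0.969, 0.235, 0.074, 624.455], [-0.001, -0.296, 0.955, 373.912], [0.0, 0.0, 0.0, 1.0]]
{'time': 0.15, 'qpos': array([-1.39221915,  0.52185234, -0.03632226,  1.59980763,  0.02123259,
        1.02111247, -0.11276999]), 'qvel': array([ 0.0001025 , -0.00264701,  0.00282914, -0.00079687,  0.00198342,
        0.0004106 ,  0.00117688]), 'joint_efforts': array([ 1.73241748e-03, -9.27380204e+01,  1.98078409e+00, -3.70050681e+01,
        1.80346338e-02,  6.39223581e-03,  2.18108437e-05]), 'eef_pos': array([153.87052557, 605.53615653, 230.89831432]), 'tool_rot': array([[ 2.46190815e-01,  9.69221373e-01, -1.15128436e-04],
       [ 9.69221058e-01, -2.46190829e-01, -7.85767489e-04],
       [-7.89926209e-04,  8.18638339e-05, -9.99999685e-01]]), 'ft_force': array([-0.18507519, -0.26479102,  0.57517428]), 'torque': array([ 0.01159746, -0.07200078, -0.0096669 ]), 'finger_gap': 85.13482389413858} -18.700000000000003
```

View pics/top0.png

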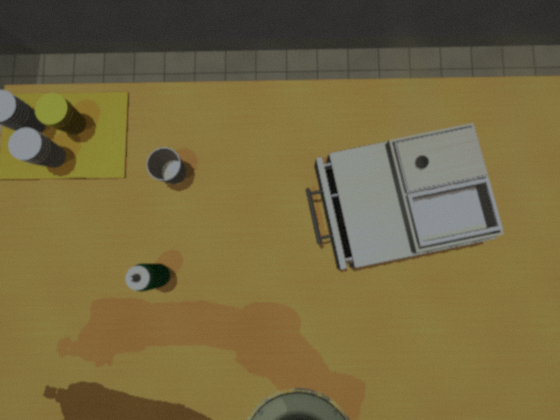

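View pics/side0.png

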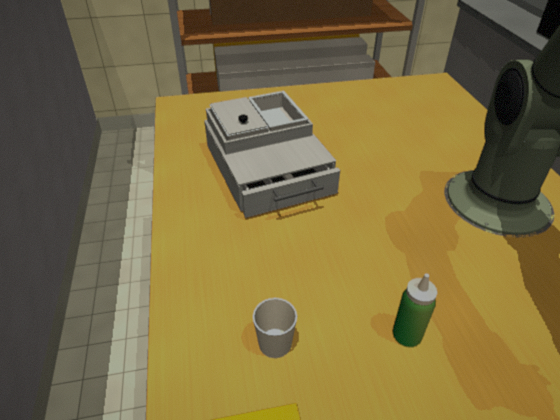

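View pics/wrist0.png

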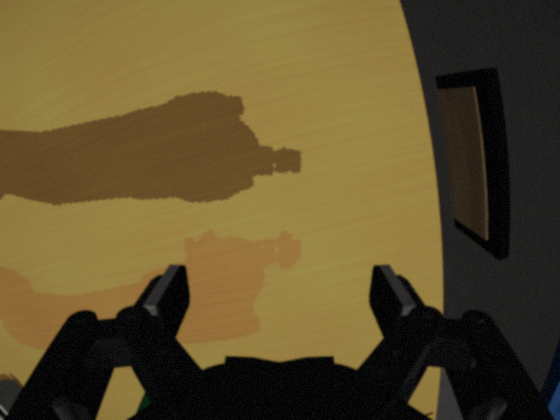

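Run:
```python
from h import *
c=dict(np.load('/tmp/top0.npz')); W=cloud(c)
z=W[...,2]
print('table z',np.nanmedian(z[300:330,450:550]))
reg=np.zeros(z.shape,bool); reg[100:290,290:520]=1
for lo,hi in((96,108),(96,200),(130,150),(150,170),(165,200),(70,95)):
    m=reg&(z>lo)&(z<hi); p=W[m][:,:2].astype(np.float32)
    r=cv2.minAreaRect(p); print(lo,hi,len(p),r, np.median(W[m][:,2]))
# cup, bottle
for n,(v0,v1,u0,u1) in dict(cup=(140,190,140,190),bot=(255,300,120,175)).items():
    q=W[v0:v1,u0:u1].reshape(-1,3); q=q[q[:,2]>20]; print(n,q.min(0),q.max(0),np.median(q,0))
```

```text
table z 0.6021400380396926
96 108 9334 ((612.57568359375, -272.9114990234375), (280.185546875, 338.80792236328125), 11.145750045776367) 103.53775967563524
96 200 17673 ((612.57568359375, -272.9114990234375), (280.185546875, 338.80792236328125), 11.145750045776367) 107.22384982105143
130 150 1579 ((625.580810546875, -337.86358642578125), (264.85491943359375, 201.27627563476562), 11.147125244140625) 141.86058975048343
150 170 5252 ((625.7891845703125, -338.4712219238281), (240.93438720703125, 188.49591064453125), 11.1549072265625) 161.09966048266324
165 200 222 ((684.0875244140625, -322.6376953125), (109.4831771850586, 172.99839782714844), 11.206856727600098) 179.29495081200804
70 95 1235 ((572.723876953125, -72.36270904541016), (278.2398681640625, 74.43673706054688), 10.679398536682129) 89.3125568034327
cup [655.76800936 281.18027658  20.00861908] [738.4769089  364.50830017 101.73321966] [705.71081022 336.31125363  67.83749295]
bot [395.71542158 323.75767798  20.33052629] [456.79739351 382.92155723 192.48724079] [427.70737735 340.04628762 141.84807592]
```

```bash
cat >> h.py <<'E'
th=np.deg2rad(11.15)
O=np.array([612.6,-272.9,0]); sx=np.array([np.sin(th),-np.cos(th),0]); sy=np.array([np.cos(th),np.sin(th),0]); sz=np.array([0,0,1.])
S=np.stack([sx,sy,sz],1)
def s2w(p): return O+S@np.asarray(p,float)
def w2s(p): return (np.asarray(p)-O)@S
E
python3 - <<'E'
from h import *
for n in('top','side'):
    c=dict(np.load(f'/tmp/{n}0.npz')); L=w2s(cloud(c)); x,y,z=L[...,0],L[...,1],L[...,2]
    m=(abs(y)<130)&(x<-150)&(x>-280)&(z>60)&(z<93)
    h,e=np.histogram(x[m],np.arange(-260,-150,4)); print(n,list(zip(e[:-1],h, [np.round(np.median(z[m&(x>=a)&(x<a+4)]),0) for a in e[:-1]])))
    k=(x<-215)&m; print(y[k].min(),y[k].max())
    m=(abs(y)<180)&(x>0)&(x<180)&(z>152)
    print('pan/lid', [ (a,int(np.median(z[m&(y>=a)&(y<a+10)])) if (m&(y>=a)&(y<a+10)).any() else None) for a in range(-140,140,10)], x[m].min(),x[m].max(),y[m].min(),y[m].max())
c=dict(np.load('/tmp/top0.npz'));L=w2s(cloud(c));x,y,z=L[...,0],L[...,1],L[...,2]
m=(z>95)&(z<145)&(y<-5)&(x>0)&(x<165)&(y>-135)
print('pan interior',x[m].min(),x[m].max(),y[m].min(),y[m].max())
E
```

```text
top [(np.int64(-260), np.int64(0), np.float64(nan)), (np.int64(-256), np.int64(0), np.float64(nan)), (np.int64(-252), np.int64(0), np.float64(nan)), (np.int64(-248), np.int64(0), np.float64(nan)), (np.int64(-244), np.int64(39), np.float64(84.0)), (np.int64(-240), np.int64(99), np.float64(86.0)), (np.int64(-236), np.int64(90), np.float64(86.0)), (np.int64(-232), np.int64(35), np.float64(84.0)), (np.int64(-228), np.int64(12), np.float64(84.0)), (np.int64(-224), np.int64(11), np.float64(86.0)), (np.int64(-220), np.int64(12), np.float64(85.0)), (np.int64(-216), np.int64(9), np.float64(83.0)), (np.int64(-212), np.int64(12), np.float64(84.0)), (np.int64(-208), np.int64(11), np.float64(82.0)), (np.int64(-204), np.int64(189), np.float64(81.0)), (np.int64(-200), np.int64(159), np.float64(91.0)), (np.int64(-196), np.int64(160), np.float64(91.0)), (np.int64(-192), np.int64(157), np.float64(91.0)), (np.int64(-188), np.int64(109), np.float64(90.0)), (np.int64(-184), np.int64(10), np.float64(80.0)), (np.int64(-180), np.int64(9), np.float64(81.0)), (np.int64(-176), np.int64(15), np.float64(79.0)), 
[... 1887 characters left out ...]
1.0)), (np.int64(-164), np.int64(10), np.float64(77.0)), (np.int64(-160), np.int64(8), np.float64(71.0)), (np.int64(-156), np.int64(9), np.float64(77.0))]
-69.34719057226044 68.21153450025929
pan/lid [(-140, None), (-130, 154), (-120, 154), (-110, 153), (-100, 154), (-90, 154), (-80, 153), (-70, 154), (-60, 153), (-50, 154), (-40, 153), (-30, 154), (-20, 154), (-10, 154), (0, 158), (10, 158), (20, 158), (30, 158), (40, 158), (50, 159), (60, 159), (70, 158), (80, 159), (90, 159), (100, 158), (110, 157), (120, None), (130, None)] 0.0026420877587584432 161.0532971073199 -122.45379809559674 119.17490661871136
pan interior 0.14696152418841102 164.56595568570953 -134.9976688774945 -10.733787860946027
  return _methods._mean(a, axis=axis, dtype=dtype,
  ret = ret.dtype.type(ret / rcount)
```

Run:
```python
from h import *
R=np.stack([-sx,sy,-sz],1)
movep(s2w([-268,0,170]),R); s=read_state(); print(s['time'],w2s(s['eef_pos']))
snap('wrist','wrist1')
```

```text
2.7667 [-2.68764689e+02  2.60233975e-01  1.70009522e+02]
```

View pics/wrist1.png

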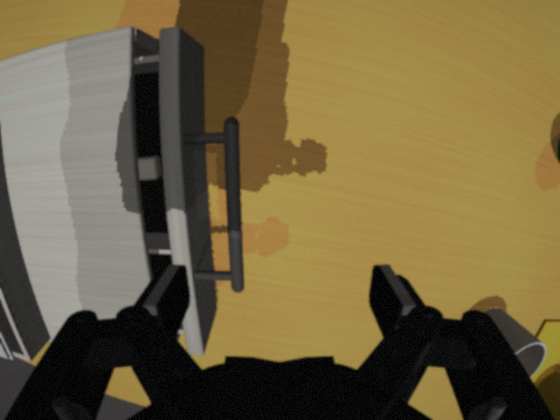

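Run:
```python
from h import *
c=dict(np.load('/tmp/wrist1.npz'));L=w2s(cloud(c,True))
for v,u in((270,180),(280,180),(300,165),(290,185),(275,378),(300,400),(320,90),(200,233),(150,231),(250,236),(200,180),(138,205),(275,210)): print(v,u,np.round(L[v,u]))
```

```text
270 180 [-226.  -11.  193.]
280 180 [-226.   -6.  193.]
300 165 [-226.   -9.  214.]
290 185 [-226.    1.  189.]
275 378 [-312.   -9.  193.]
300 400 [-314.  -11.  217.]
320 90 [-205.  -13.  236.]
200 233 [-235.  -12.   86.]
150 231 [-235.  -49.   88.]
250 236 [-236.   28.   85.]
200 180 [-197.  -14.   91.]
138 205 [-216.  -58.   85.]
275 210 [-213.   51.   84.]
```

Run:
```python
from h import *
g=movel(s2w([-268,0,50]),max_speed=120,guard=8); s=read_state(); print(g,s['time'],w2s(s['eef_pos']),s['ft_force'])
if not g:
    g=movel(s2w([-480,0,50]),max_speed=90,guard=15); s=read_state(); print(g,s['time'],w2s(s['eef_pos']),s['ft_force']@S)
    snap('top','top2')
```

```text
False 3.9667 [-267.93201885    0.40315272   50.62436552] [0.38504859 0.17882852 0.32298217]
True 5.8167 [-4.55751468e+02 -1.56030135e-01  4.97398889e+01] [6.9503898  1.04193546 3.97941938]
```

View pics/top2.png

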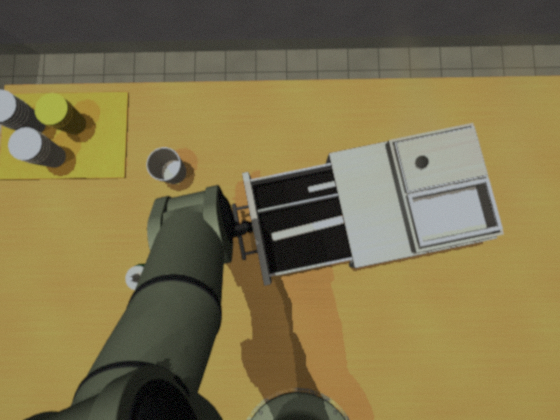

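```bash
python3 - <<'E'
from h import *
movel(s2w([-449,0,50]),max_speed=60)
movel(s2w([-449,0,160]),max_speed=150)
Rt=np.stack([-sy,-sx,-sz],1)
print(np.linalg.det(Rt), inverse_kinematics(s2w([-290,-20,150]),Rt),inverse_kinematics(s2w([-290,-20,150]),np.stack([sy,sx,-sz],1)))
s=read_state(); print(s['time'],s['qpos'])
c=snap('wrist','wrist3'); t=snap('top','top3')
E
cat > meas.py <<'E'
from h import *
import sys
def meas(c,fish):
    L=w2s(cloud(c,fish)); x,y,z=L[...,0],L[...,1],L[...,2]; im=c['image']
    v=im.min(-1)
    fr=(x<-350)&(x>-410)&(abs(y)<130)&(z>85)&(z<95)
    print('front x',np.percentile(x[fr],[2,50,98]) if fr.any() else None)
    m=(x>-372)&(x<-165)&(y>-112)&(y<38)&(z>33)&(z<60)&(v>90)
    print('n',m.sum(),'z',np.percentile(z[m],[5,50,95]))
    p=np.stack([x[m],y[m]],1); r=cv2.minAreaRect(p.astype(np.float32)); print(r)
    f=np.polyfit(p[:,0],p[:,1],1); print('y=',f,'x range',np.percentile(p[:,0],[.5,99.5]))
    m=(x>-372)&(x<-165)&(y>44)&(y<115)&(z>28)&(z<70)&(v>80); print('spoon',m.sum(), L[m].min(0) if m.any() else '',L[m].max(0) if m.any() else '')
if __name__=='__main__':
  for f in sys.argv[1:]:
    print(f); meas(dict(np.load(f'/tmp/{f}.npz')),'wrist' in f)
E
python3 meas.py top3 wrist3
```

```text
1.0 [ 0.70214823  0.83981859 -1.2760139   1.86837402  0.89186836  1.15650248
  2.43163987] [-0.5998429   0.59208645  0.67520705  1.93294143 -0.51138659  0.79350087
  0.55619771]
7.0167 [-0.61367343  0.51350075  0.27093928  1.87416071 -0.18618561  0.77990264
  1.52302061]
top3
front x [-385.59495336 -376.92609985 -369.08273633]
n 555 z [38.46679669 41.7707371  45.11862265]
((-254.6556396484375, -23.141525268554688), (178.55934143066406, 19.587282180786133), 2.4194114208221436)
y= [  0.04295839 -12.51123558] x range [-342.57391954 -166.91863973]
spoon 173 [-369.0457842    44.04480241   28.00090746] [-165.14394707  114.97533387   69.97146119]
wrist3
front x [-384.12261546 -377.78277686 -368.71006888]
n 2948 z [39.68019869 41.39869158 42.57214662]
((-254.76748657226562, -25.282573699951172), (179.1868133544922, 20.429983139038086), 2.2216908931732178)
y= [  0.03989628 -15.77609745] x range [-343.1847933  -166.76816406]
spoon 496 [-358.38685985   63.66510792   32.21506075] [-165.20640685  113.43391791   65.56492344]
```

View pics/wrist3.png

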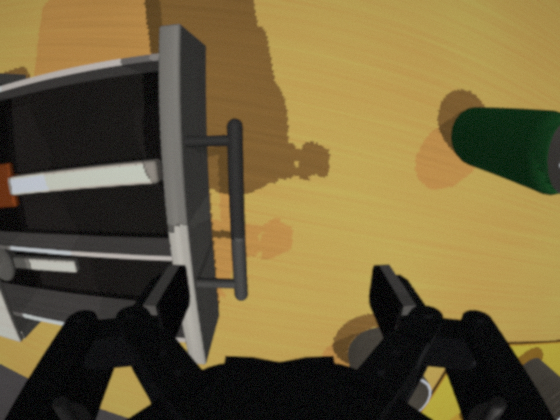

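View pics/top3.png

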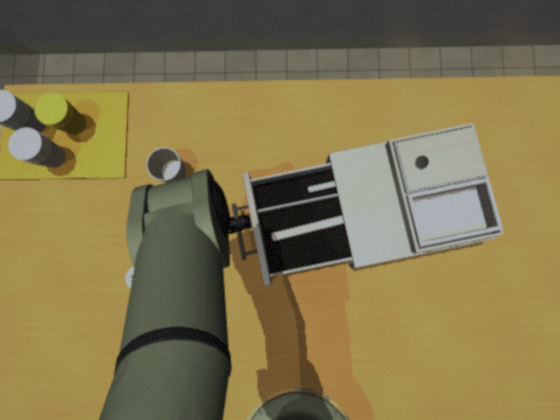

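```bash
cat >> h.py <<'E'
S0=-50.; DROP=6.  # grasp station along scraper; TCP below scraper axis
def tool(xm,ym,zm,theta,slope=0.041):
    """TCP pose for scraper middle at stand (xm,ym,zm), handle-up tilt theta(deg)"""
    t=np.deg2rad(theta); d=np.array([1,slope,0]); d/=np.linalg.norm(d); k=np.array([0,0,1.])
    X=np.cos(t)*d-np.sin(t)*k; Z=np.sin(t)*d+np.cos(t)*k; Y=np.cross(Z,X)
    p=np.array([xm,ym,zm])+S0*X-DROP*Z
    return s2w(p), S@np.stack([Y,X,-Z],1)
def go(xm,ym,zm,theta,slope=0.041,**k):
    p,R=tool(xm,ym,zm,theta,slope); return movel(p,R,**k)
def st(msg=''):
    s=read_state(); print(msg,'t',s['time'],'p',np.round(w2s(s['eef_pos']),1),'F',np.round(s['ft_force']@S,2),'gap',round(s['finger_gap'],1)); return s
E
python3 - <<'E'
from h import *
ym=-22.8-2.5
p,R=tool(-208,ym,150,0); movep(p,R); st()
c=snap('wrist','wrist4')
E
python3 meas.py wrist4
```

```text
t 7.9917 p [-259.   -27.1  143.6] F [-0.61 -0.13 -0.34] gap 85.7
wrist4
front x [-383.23599874 -375.04526533 -367.67006365]
n 5044 z [39.75251521 41.36064162 42.52154135]
((-254.409423828125, -25.29977798461914), (179.2836456298828, 19.853801727294922), 2.4151933193206787)
y= [  0.04028746 -15.13766466] x range [-343.41570047 -166.37872055]
spoon 348 [-368.10362673   44.46837951   29.26712666] [-205.46371987   78.1289618    58.21741105]
```

View pics/wrist4.png

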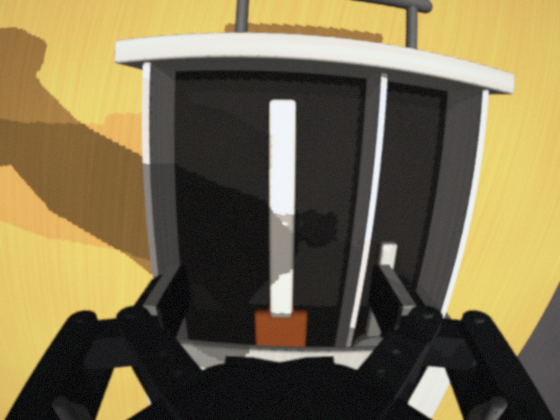

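Run:
```python
from h import *
ym=-25.3
print(go(-208,ym,33,0,max_speed=100,guard=8)); st('down')
clamp(); st('clamped')
go(-208,ym,47,0,max_speed=60); st('lift')
snap('wrist','wrist5'); snap('top','top5')
```

```text
False
down t 9.3583 p [-257.9  -27.    27.5] F [ 0.25 -0.   -0.16] gap 85.2
clamped t 9.975 p [-257.9  -27.2   27.3] F [-0.55 -1.87  7.49] gap 18.4
lift t 10.3583 p [-258.1  -27.1   41.4] F [-0.52 -0.42 -1.35] gap 18.7
```

View pics/wrist5.png

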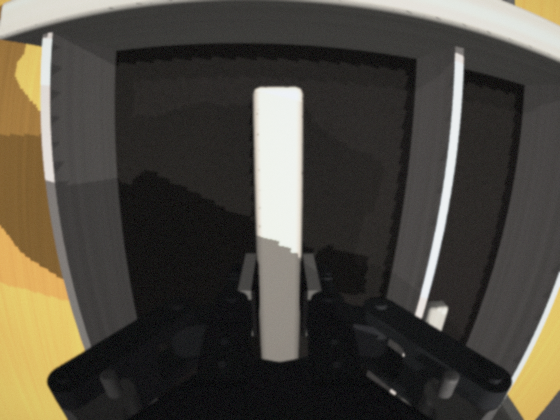

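```bash
cat > tilt.py <<'E'
from h import *
import sys
def tilt(f):
    c=dict(np.load(f'/tmp/{f}.npz')); s=read_state(); R=s['tool_rot']; p=s['eef_pos']
    W=cloud(c,True); T=(W-p)@R   # tool frame
    m=(abs(T[...,0])<8)&(T[...,1]<-15)&(T[...,1]>-100)&(T[...,2]>-45)&(T[...,2]<15)&(c['image'].min(-1)>60)
    q=T[m]; f=np.polyfit(q[:,1],q[:,2],1); 
    print('n',m.sum(),'slope deg',np.degrees(np.arctan(f[0])),'ztool at y=0',f[1],'y end',np.percentile(q[:,1],[.5]),'x fit',np.polyfit(q[:,1],q[:,0],1))
tilt(sys.argv[1])
E
python3 tilt.py wrist5
```

```text
n 6606 slope deg -0.21007862630112406 ztool at y=0 -14.82467894001876 y end [-85.90715104] x fit [-0.00039736 -0.03153902]
```

```bash
python3 - <<'E'
from h import *
ym=-25.3
for a in((-213,ym,60,7),(-219,ym,74,14),(-225,ym,88,20)):
    go(*a,max_speed=50); st(a)
snap('wrist','wrist6'); snap('side','side6')
E
python3 tilt.py wrist6
```

```text
(-213, -25.3, 60, 7) t 11.0083 p [-263.2  -27.5   59.9] F [-0.62 -0.28 -1.5 ] gap 18.5
(-219, -25.3, 74, 14) t 11.575 p [-269.2  -27.5   79.9] F [ 0.74 -0.34 -1.97] gap 18.5
(-225, -25.3, 88, 20) t 12.125 p [-274.2  -27.4   99.1] F [ 0.76  0.37 -1.75] gap 18.6
n 6604 slope deg -0.058848138835474684 ztool at y=0 -14.20386027969619 y end [-85.73077571] x fit [-0.00031751 -0.04259566]
```

View pics/side6.png

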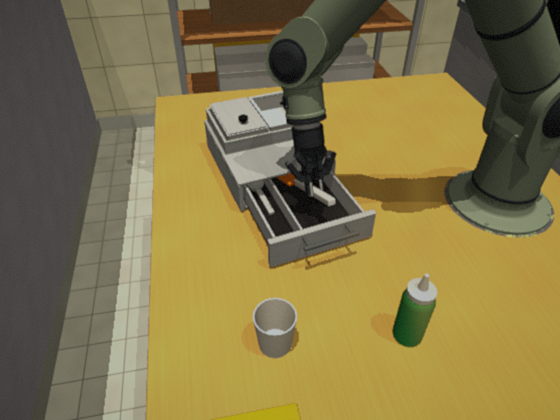

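```bash
python3 - <<'E'
from h import *
ym=-25.3; t=np.deg2rad(20)
for L in (65,135):
    g=go(-225-L*np.cos(t),ym-0.041*L,88+L*np.sin(t),20,max_speed=80,guard=6); st((L,g))
snap('wrist','wrist7'); snap('side','side7')
E
python3 tilt.py wrist7
```

```text
(65, False) t 13.1917 p [-334.6  -30.   121.6] F [-0.7   0.34 -1.32] gap 18.4
(135, False) t 14.2167 p [-400.4  -32.9  145.5] F [ 0.83  0.34 -1.02] gap 18.5
n 6631 slope deg -0.03505322421095424 ztool at y=0 -14.104193242873949 y end [-86.05329859] x fit [0.00143193 0.03417339]
```

View pics/side7.png

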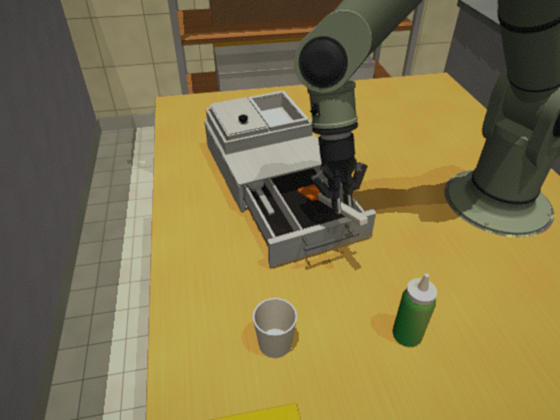

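```bash
python3 - <<'E'
from h import *
t=np.deg2rad(20)
xm=-225-135*np.cos(t); ym=-25.3-.041*135
go(xm,ym,265,20,max_speed=120,guard=8); st('up')
go(-22,-63,265,20,0.,max_speed=150,guard=12); st('over')
go(-22,-63,226,20,0.,max_speed=60,guard=8); st('low')
wait(0.5); s=st('settled'); print(s['qvel'].round(3))
for n in('wrist','side','top'): snap(n,n+'8')
E
python3 tilt.py wrist8; python3 meas.py top8
```

```text
up t 15.5583 p [-400.9  -33.1  275.8] F [ 0.76  0.74 -2.04] gap 18.6
over t 17.9167 p [-71.6 -62.8 276.5] F [ 0.1  -0.44  0.09] gap 18.3
low t 18.7167 p [-70.9 -63.  237.7] F [ 0.44  0.39 -0.71] gap 18.3
settled t 19.2167 p [-71.  -63.  237.5] F [-1.21  0.48  0.51] gap 18.3
[ 0.001 -0.001 -0.001  0.001 -0.     0.001 -0.001]
n 6633 slope deg -0.08860711380143695 ztool at y=0 -14.15693727513775 y end [-85.99260223] x fit [0.00111982 0.04334706]
top8
front x [-396.51392253 -376.96113358 -368.9601973 ]Traceback (most recent call last):
  File "meas.py", line 15, in <module>
    print(f); meas(dict(np.load(f'/tmp/{f}.npz')),'wrist' in f)
              ~~~~^^^^^^^^^^^^^^^^^^^^^^^^^^^^^^^^^^^^^^^^^^^^^
  File "meas.py", line 9, in meas
    print('n',m.sum(),'z',np.percentile(z[m],[5,50,95]))
                          ~~~~~~~~~~~~~^^^^^^^^^^^^^^^^
    return _quantile_unchecked(
        a, q, axis, out, overwrite_input, method, keepdims, weights)
    return _ureduce(a,
                    func=_quantile_ureduce_func,
    ...<5 lines>...
                    overwrite_input=overwrite_input,
                    method=method)
    r = func(a, **kwargs)
    result = _quantile(arr,
                       quantiles=q,
    ...<2 lines>...
                       out=out,
                       weights=wgt)
    slices_having_nans = np.isnan(arr[-1, ...])
                                  ~~~^^^^^^^^^
IndexError: index -1 is out of bounds for axis 0 with size 0
```

View pics/side8.png

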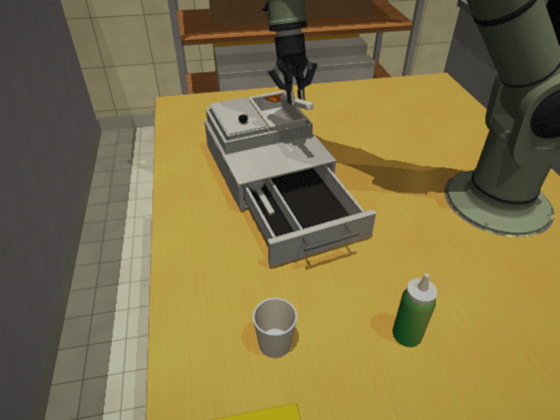

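View pics/top8.png

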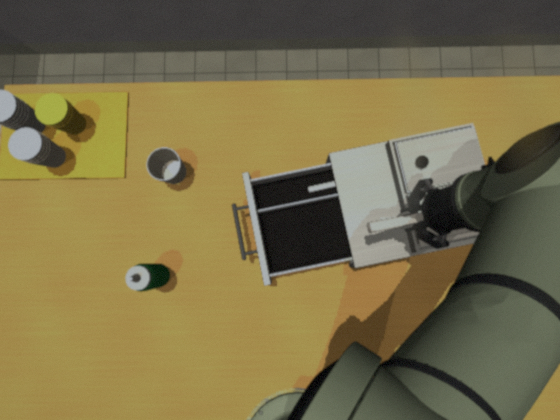

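Run:
```python
from h import *
c=dict(np.load('/tmp/side8.npz')); L=w2s(cloud(c)); im=c['image'].astype(int)
m=(im[...,2]>110)&(im[...,1]<80)&(im[...,0]<60)&(L[...,2]>140)&(abs(L[...,1])<150)&(abs(L[...,0])<180)
q=L[m]; print(m.sum(),np.percentile(q,[5,50,95],axis=0).round(0))
c=dict(np.load('/tmp/side8.npz'));im=c['image'][70:220,180:360]; cv2.imwrite('pics/crop8.png',cv2.resize(im,None,fx=4,fy=4,interpolation=cv2.INTER_CUBIC))
```

```text
21 [[ 25. -48. 188.]
 [ 50. -43. 196.]
 [ 74. -36. 204.]]
```

View pics/crop8.png

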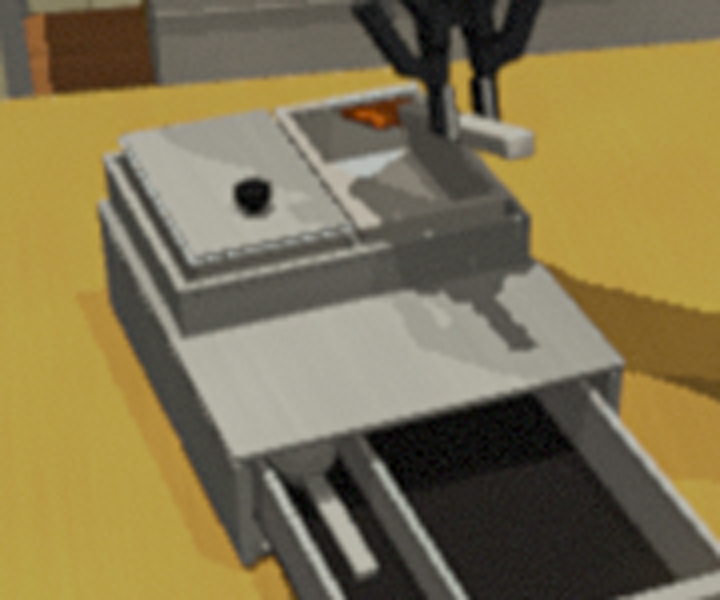

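Run:
```python
from h import *
st(); print(finish_job())
```

```text
t 19.3667 p [-71.  -63.  237.5] F [ 0.64  0.48 -0.89] gap 18.2
the job is handed in; nothing more can be done
None
```

I pulled the drawer to its stop and drew the scraper out slantwise. The job was handed in at 19.4 s, with the scraper held still over the open pan.

- **Drawer:** I hooked the handle with one finger and pulled until the 15 N guard stopped the move. At the end the drawer front measured about −385 to −369 mm in stand x, which matches its stop.
- **Scraper:** I gripped it 50 mm from its middle on the handle side and lifted it. I then tilted it 20° handle end up and drew it out along its own axis. Force readings stayed within about 2 N while it came out, so I saw no sign of it pressing on the stand or the drawer front. It did not slip in the gripper (0.1° off).
- **Finish:** By calculation the blade centre is over the pan, with its lowest edge about 18 mm above the rim. The side camera's depth readings on the blade agree, but they come from only 21 pixels.
- **Left alone:** In the last pictures the spoon is still in the drawer, and the bottle and cup stand where they were.

Two readings did not fit cleanly. The force sensor jumped about 7 N when the gripper closed, probably a fingertip brushing the drawer floor. The last top-view measuring script also stopped with an error, because the scraper was no longer in the drawer to measure. It had already given the drawer position by then.

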